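# Trim the tuner

## Task

Push the sliding shutter of the aluminium tuner box fully open by its upright tab, so that the slotted trimmer screw under it is uncovered. Then take the plastic tuning tool out of its stand, set its blade in the screw's slot and turn the screw until its pointer lines up with the raised index rib on the box; turn the screw with the tool only. Finally put the tool back upright in its stand, leaving the shutter open, and do not disturb the solder reel, glue bottle and tape roll.

Things in the scene. Friction and masses are not known exactly. Their poses are not given: they have to be found in the camera images.
- tuner: Aluminium tuner box, 110 (x) x 150 (y) x 45 mm (z), fixed to the bench; origin at the centre of its underside, z up, x towards its back, where two brass sockets stand out 20 mm. Two grey rails along y on its lid at x = -49 and +49 mm (8 mm wide, tops at z = 67 mm) carry the shutter. The trimmer screw's axis is vertical at x = 0, y = -35 mm.
- index (a point): Middle of the top of the index rib, a raised dark steel bar on the lid behind (+x of) the screw, 11 mm long, 3 mm wide, 6 mm high, pointing at the screw's axis, 33 to 44 mm from it. Axes as the tuner's. The much shorter flat ticks round the screw are only a scale.
- tab (a point): Centre of the tab's top edge, 93 mm above the bench; axes as the tuner's. The tab stands upright on the shutter, a dark steel plate 89 (x) x 66 (y) x 3 mm, top face 70 mm above the bench. Tab: 50 mm wide (x), 6 mm thick (y), 26 mm to the +y side of the plate's centre, so the plate lies mostly on its -y side, the side to push on. Two small ribs stiffen that face, 3 mm thick.
- shutter (a joint): Travel of the shutter along the tuner's +y, in m: at 0 it is centred over the screw, at 0.062 it is fully open against its stop. It slides with about 2 N of friction and stays where it is left.
- screw (a joint): Angle of the trimmer screw, in rad: 0 when its pointer lines up with the index rib, growing counterclockwise seen from above; stops at -1.6 and +1.6. It starts between -1.3 and -0.5. It turns with about 0.06 N m of friction and stays where it is left; the blade has about 0.1 rad of play in the slot either way.
- slot (a point): Centre of the slot's mouth, on the screw's axis, 60 mm above the bench; x axis along the slot (turns with the screw; parallel to the tuner's x at screw angle 0), z up. The screw is a brass disc, 44 mm across, with a straight slot right across it, 6 mm wide, 9 mm deep, lips chamfered. Its pointer, a slender brass finger in line with the slot, reaches 36 mm out on the +x side.
- tuning_tool: Plastic tuning tool, 128 mm long, 60 g, upright in the stand, blade down. Origin at the middle of the blade's lower edge, z up along the tool. Blade 24 mm wide (x), 3.5 mm thick (y), 13 mm long; above it a white shaft of 18 to 25 mm, a round white flange of 48 mm diameter from z = 50 to 55 mm, then the square grey handle, 20 x 20 mm, flats square to x and y, up to z = 128 mm.
- well (a point): Centre of the mouth of the stand's well, 56 mm above the bench; z up. The stand is a black block, 80 x 80 mm, on a 92 x 92 mm steel foot, fixed to the bench. The well is square, 32 x 32 mm, 50 mm deep, sides along x and y. The tool's flange rests on the block's top; the blade's lower edge is then 6 mm above the bench.
- solder_reel: Bystander: upright white reel, 58 mm diameter, 69 mm high, standing between tuner and stand; origin at the centre of its underside.
- glue_bottle: Bystander: small white bottle with a red pointed cap, 25 x 35 x 98 mm, standing; origin at the centre of its underside.
- tape_roll: Bystander: black roll of tape, 67 mm diameter, 19 mm high, lying flat; origin at the centre of its underside.
Mind the look-alikes: they are no part of the job. Of the things like the tuning_tool, leave any that is red; of the rest the smaller one is meant.

How it is judged:
By the outcome, as a careful person would: the job done as asked, in the order asked, and still so for the second after the job is handed in, with the robot touching nothing.
It also fails if it takes over 64 s, if anything falls off the work surface, if the arm or the gripper's body presses on something with over 40 N, if the wrist force passes 120 N, or if a joint passes its speed limit or range.

## Robot

A 6-joint arm with a two-finger parallel gripper is mounted at the origin on a cart in front of the work surface, level with it; the furniture and walls round the work are solid. World frame = base frame: x ahead of the robot, y to its left, z up, the work surface at z = 0. Lengths are in m, angles in rad, forces in N, time in s.
With the tool pointing down it reaches from about 0.275 to 0.775 m from the base axis. Payload 14.6 kg.
Tool frame: the origin (TCP) lies at the very end of the fingers, on their centre line; the grasp point (between the pads) lies 19 mm behind it; z points along the fingers, y is the line along which they close (so a half turn about z gives the same grasp; the last joint's range is limited). The gripper opens to 85 mm and grips with 20 to 120 N. Pads are 22 mm wide; open, the fingers measure 114 mm over their backs; the gripper's body (76 mm by 85 mm) begins 54 mm behind the grasp point. The pads swing forward as they close: fully open they stand 13 mm farther back than shut.
Start: joints at [1.087, 0.263, -0.048, 1.259, 0, 1.415], TCP at [0.17, 0.497, 0.231] pointing down, gripper open.
Joint ranges: [-2.65, 2.65], [-0.89, 1.7], [-1.18, 1.37], [-2.13, 2.11], [-1.35, 1.29], [-3.14, 3.14]. Speed limits (rad/s): [1.89, 1.89, 2.57, 2.79, 3.14, 3.14].

## Interface

Orientations are given as [roll, pitch, yaw] about the fixed x, y, z axes, in that order (R = Rz(yaw) Ry(pitch) Rx(roll)).
In Python, from station import r gives the robot as it stands.
- The arm moves only by the tool arm_command, never from a script. Its argument "steps" is text: rows parted by semicolons, each of 4 numbers parted by spaces: the shift along the tool's x, y, z in units of 60 mm (1.0 is 60 mm), then the turn about the tool's z in units of 6 degrees (1.0 is 6 degrees). A call has 1 to 12 rows; each row is the pose to reach, as a shift and turn from the pose commanded when the call began, along the tool's axes at that moment; what a row does not reach only later rows make up. A row lasts 1/8 s, in which the tool goes at most 62.5 mm and 10.7 degrees, less where a joint would pass 70% of its speed; a pose out of reach is approached as far as the arm can. A call with a gripper value outside its range is refused whole. "grip" is the opening in per cent of the stroke, from 0 (shut) to 100 (fully open), set as the call begins (left out, the last holds). The fingers move at their own pace and stop on an object; "squeeze" is the grip in N (left out, the last holds). Time passes only in rows, so rows that repeat a pose let the fingers close. It gives the time, the measured TCP pose, the force, the opening and the grip force at its end, in the units of the state.
- r.read_state(): the state, without advancing time (a new reading comes with each control period).
- r.get_image(name): name is "scene" or "top" or "wrist"; returns a dict with "color" (480x640x3 uint8, red, green, blue), "z_map" (480x640 float32, m along the optical axis (not along the pixel's ray), 0 where there is no reading), "fx", "fy", "cx", "cy" (pixels), "rvec" (rotation vector, rad) and "tvec" (3), from world to camera coordinates, as OpenCV has them. Camera axes: x right, y down, z forward; pixel columns grow to the right and rows downward; lengths in m; the calibration is good to about 2 mm. A picture is of the moment at which its call begins.
- r.hand_in(): hands the job in; it is judged then, once.
Trained networks look in a picture, given as the dict that the camera call returned (one of the last four; its "shot" number tells which), for a name from the list of things; names that differ only in an ending like _2 or _b are one class to them, and where a whole thing is asked for, a point or a joint stands for the part that bears it (a point fixed in the world has none). Each returns a list of dicts, best first, with "conf" (0 to 1); they miss things now and then, are a little off and sometimes report something else, mostly with a low value. They report only what shows in the picture. A call takes as long as a camera call. They do not tell look-alikes from the thing itself.
- r.find_in(picture, label): "at" ([column, row] in pixels, amid what is visible of it).
The state is a dict: "clock": time; "joint_pos": joint angles; "dq": joint speeds; "joint_efforts": joint torques, N m; "ee_pos": TCP position; "eef_rot": TCP orientation; "ft_force": force on the tool from outside, world axes, zero at the start; "moment": the same for the moment, N m; "width": finger opening in m; "grasp_force": force on a finger pad.
Only numpy, scipy, OpenCV 4.12 (cv2) and the standard library are available. Lean on these libraries where they do the work, as an engineer would, in place of code of your own. Each camera call takes 0.05 s, during which the arm holds its last target. There are 200 camera calls.

## Working session

There is one attempt and no reset: what is moved stays moved. The work goes in short steps, Python scripts to look and compute and a tool call to move; the robot and the scene stay as the last step left them, time stands still between calls to the robot, and variables do not carry over. Pictures are saved under pics/ and viewed, at most 10 in all, crops included, and the job is handed in when it is done.

Besides the shell and the picture viewer there is one more tool, called after "Call:" as name(argument=value, ...), one argument or row to a line, values as JSON. arm_command: Moves the arm, as the interface text tells. Its arguments: {"type":"object","properties":{"steps":{"type":"string"},"grip":{"type":"number"},"squeeze":{"type":"number"}},"required":["steps"]}

```bash
ls; mkdir -p pics
cat > h.py <<'E'
from station import r
import numpy as np, cv2
def shot(n,save=None):
    p=r.get_image(n)
    if save: cv2.imwrite('pics/'+save,p['color'][:,:,::-1])
    return p
def cam(p):
    R=cv2.Rodrigues(np.array(p['rvec'],float))[0]; return R,np.array(p['tvec'],float).reshape(3)
def w(p,u,v,z=None):
    "pixel->world with depth, or on the plane z"
    R,t=cam(p); d=np.array([(u-p['cx'])/p['fx'],(v-p['cy'])/p['fy'],1.])
    if z is None:
        return R.T@(d*p['z_map'][int(round(v)),int(round(u))]-t)
    o=-R.T@t; k=R.T@d; return o+k*(z-o[2])/k[2]
def cloud(p):
    R,t=cam(p); v,u=np.mgrid[:480,:640]; z=p['z_map']
    P=np.stack([(u-p['cx'])/p['fx']*z,(v-p['cy'])/p['fy']*z,z],-1)
    P=(P-t)@R; P[z==0]=np.nan; return P
def px(p,X):
    return cv2.projectPoints(np.array(X,float).reshape(-1,1,3),np.array(p['rvec'],float),np.array(p['tvec'],float),np.array([[p['fx'],0,p['cx']],[0,p['fy'],p['cy']],[0,0,1.]]),None)[0].reshape(-1,2)
E
python3 - <<'E'
from h import *
np.set_printoptions(precision=4,suppress=True)
p=shot('top','top1.png'); s=shot('scene','scene1.png')
for q in (p,s):
  for n in ['tuner','tab','shutter','tuning_tool','well','solder_reel','glue_bottle','tape_roll','index','screw']:
    try: f=r.find_in(q,n)
    except Exception as e: print(n,e); continue
    for d in f[:3]: print(n,np.round(d['at']),round(d['conf'],2),w(q,*d['at']))
cv2.imwrite('pics/both.png',cv2.resize(np.hstack([p['color'],s['color']])[:,:,::-1],(800,300)))
print(r.read_state())
E
```

```text
pics
tab [216. 236.] 0.74 [0.534  0.1902 0.0778]
shutter [212. 240.] 0.57 [0.5238 0.2013 0.0704]
tuning_tool [378. 283.] 0.9 [ 0.404  -0.2261  0.1745]
tuning_tool [371. 234.] 0.74 [ 0.5336 -0.2129  0.1277]
tuning_tool [369. 194.] 0.52 [ 0.6518 -0.211   0.0769]
well [364. 244.] 0.57 [ 0.5196 -0.1974  0.0597]
solder_reel [285. 270.] 0.97 [0.4483 0.0078 0.0643]
glue_bottle [306. 202.] 0.75 [ 0.6311 -0.0425  0.058 ]
tape_roll [444. 286.] 0.73 [ 0.4162 -0.4162  0.0119]
index [207. 241.] 0.71 [0.5211 0.2156 0.0705]
screw [208. 240.] 0.18 [0.5237 0.2114 0.0741]
tuner [240. 173.] 0.93 [0.5051 0.1886 0.0688]
tab [282. 238.] 0.7 [ 0.4498 -0.0188  0.0618]
tab [244. 167.] 0.61 [0.5241 0.1977 0.069 ]
shutter [244. 166.] 0.97 [0.5262 0.2038 0.068 ]
tuning_tool [411. 231.] 0.87 [ 0.6491 -0.2039  0.0751]
tuning_tool [341. 305.] 0.77 [ 0.4009 -0.238   0.1115]
tuning_tool [381. 261.] 0.71 [ 0.5341 -0.2178  0.0922]
well [378. 281.] 0.74 [ 0.5152 -0.2302  0.056 ]
solder_reel [280. 237.] 0.95 [ 0.4478 -0.0136  0.0612]
glue_bottle [348. 206.] 0.88 [ 0.6246 -0.0443  0.0448]
glue_bottle [243. 167.] 0.6 [0.5215 0.1985 0.0712]
tape_roll [399. 394.] 0.72 [ 0.3844 -0.4013  0.0182]
tape_roll [244. 166.] 0.33 [0.5265 0.2035 0.068 ]
index [239. 173.] 0.86 [0.5039 0.1916 0.0688]
screw [256. 180.] 0.38 [0.5287 0.1627 0.0474]
{'clock': 1.1, 'joint_pos': array([ 1.0867,  0.2631, -0.0483,  1.2594,  0.    ,  1.4155]), 'dq': array([-0.0004,  0.0008,  0.0001, -0.0003,  0.0002, -0.0012]), 'joint_efforts': array([ -0.001 , -63.7446,  38.4771,   0.0015,  -0.0001,  -0.    ]), 'ee_pos': array([0.1695, 0.4969, 0.2313]), 'eef_rot': array([ 3.1416, -0.    ,  2.8128]), 'ft_force': array([-0.8586,  0.6812,  0.279 ]), 'moment': array([ 0.0204, -0.0333, -0.0127]), 'grasp_force': 0.0, 'width': 0.08544811231196572}
```

View pics/top1.png

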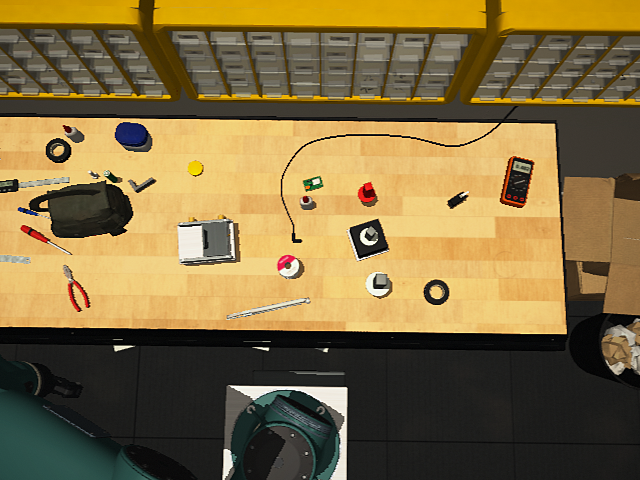

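View pics/scene1.png

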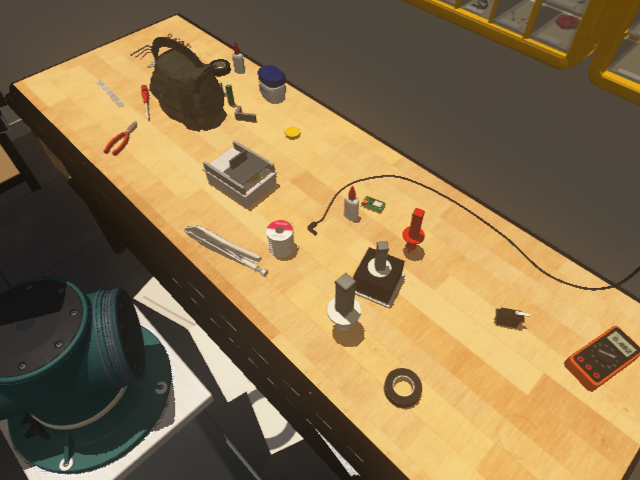

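The top view shows the tuner at about (208,242) with sockets to the back, and the small tool in the black stand at (369,238). The larger look-alike is at (378,283) and the red one at (367,192). Next is a closer look at the tuner with the wrist camera.

```bash
cat >> h.py <<'E'
from scipy.spatial.transform import Rotation as Ro
np.set_printoptions(precision=4,suppress=True)
def go(x,y,z,yaw,s=None):
    s=s or r.read_state(); R=Ro.from_euler('xyz',s['eef_rot']).as_matrix()
    d=R.T@(np.array([x,y,z])-s['ee_pos'])/.06
    cur=np.arctan2(R[1,0],R[0,0]); dy=(yaw-cur+np.pi)%(2*np.pi)-np.pi
    print('units',np.round(d,3),'turn',round(-np.degrees(dy)/6,3),'rows>=',np.ceil(max(np.linalg.norm(d)*.96,abs(np.degrees(dy))/10.7)),
      'ee',s['ee_pos'],'rot',s['eef_rot'],'J6',s['joint_pos'][5],'t',s['clock'])
E
python3 - <<'E'
from h import *
p=shot('wrist'); R,t=cam(p); c=-R.T@t
s=r.read_state(); Rt=Ro.from_euler('xyz',s['eef_rot']).as_matrix()
print('cam in tool',Rt.T@(c-s['ee_pos']),'\n',Rt.T@R.T, p['fx'])
go(.45,.20,.25,np.pi+.1)
go(.38,.22,.3,np.pi+.1)
E
```

```text
cam in tool [ 0.0741 -0.0004 -0.144 ] 
 [[-0.0002 -0.9568 -0.2906]
 [ 1.     -0.0005  0.0007]
 [-0.0008 -0.2906  0.9568]] 333.1074806427387
units [-6.022 -3.174 -0.312] turn -4.095 rows>= 7.0 ee [0.1695 0.4969 0.2313] rot [-3.1416 -0.      2.8128] J6 1.415501605282259 t 1.15
units [-4.81  -3.235 -1.145] turn -4.095 rows>= 6.0 ee [0.1695 0.4969 0.2313] rot [-3.1416 -0.      2.8128] J6 1.415501605282259 t 1.15
```

Call:
arm_command(
  steps="-6.5 -3 -0.3 -4.1;-6.5 -3 -0.3 -4.1;-6.5 -3 -0.3 -4.1;-6.5 -3 -0.3 -4.1;-6.5 -3 -0.3 -4.1;-6.5 -3 -0.3 -4.1;-6.5 -3 -0.3 -4.1;-6.5 -3 -0.3 -4.1;-6.5 -3 -0.3 -4.1;-6.5 -3 -0.3 -4.1;-6.5 -3 -0.3 -4.1;-6.5 -3 -0.3 -4.1",
  grip=0,
  squeeze=60,
)

```text
clock: 2.65
ee_pos: [0.4801, 0.2012, 0.2494]
eef_rot: [3.142, 0.0, -3.04]
ft_force: [0.1, 0.0, -0.2]
width: 0.0
grasp_force: 0.0
```

Run:
```python
from h import *
p=shot('wrist','w1.png'); P=cloud(p)
s=r.read_state(); print(s['ee_pos'],s['eef_rot'],s['clock'],s['ft_force'])
for n in ['tab','shutter','index','screw']:
    for d in r.find_in(p,n)[:2]: print(n,np.round(d['at']),round(d['conf'],2),w(p,*d['at']))
np.save('P1.npy',P)
# box footprint : points above 0.04 m & near
M=(P[...,2]>.035)&(P[...,2]<.1)&(abs(P[...,0]-.52)<.13)&(abs(P[...,1]-.2)<.13)
for lo,hi in((.040,.05),(.064,.0685),(.0685,.075),(.085,.1)):
    m=M&(P[...,2]>lo)&(P[...,2]<hi); Q=P[m][:,:2].astype(np.float32)
    print(lo,m.sum(),cv2.minAreaRect(Q) if len(Q)>10 else '', np.median(P[m][:,2]) if len(Q) else '')
```

```text
[0.4802 0.2011 0.2494] [ 3.1416  0.0001 -3.0401] 2.7 [ 0.1912 -0.8362 -0.6354]
tab [131. 167.] 0.68 [0.4564 0.0132 0.064 ]
tab [303. 248.] 0.6 [0.5194 0.1865 0.0725]
shutter [306. 250.] 0.65 [0.5216 0.19   0.0714]
index [340. 243.] 0.69 [0.5103 0.2238 0.0721]
screw [342. 242.] 0.54 [0.4062 0.1934 0.3934]
0.04 5858 ((0.5243966579437256, 0.22168242931365967), (0.10903360694646835, 0.15018747746944427), 5.518023490905762) 0.04647659745202336
0.064 913 ((0.5245366096496582, 0.2215539515018463), (0.10590359568595886, 0.13540278375148773), 5.762343883514404) 0.06781566758540031
0.0685 4911 ((0.5243808031082153, 0.2213406264781952), (0.10487722605466843, 0.13423892855644226), 5.673655986785889) 0.07160571392426696
0.085 297 ((0.5246785283088684, 0.2195267528295517), (0.049528155475854874, 0.00593184307217598), 6.29206657409668) 0.09438943980708417
```

View pics/w1.png

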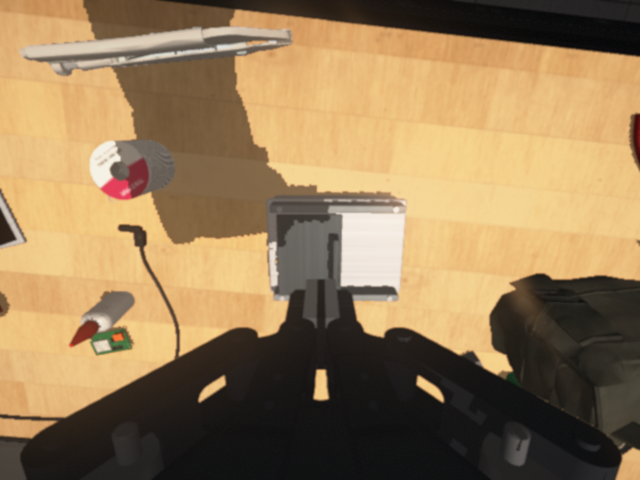

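The wrist view shows the tuner box at (338,248), the dark shutter on its left (-y) part and the tab at about (333,258). The cloud puts the box at (0.5244, 0.2217) with yaw 0.098. I'll push the tab with closed fingers.

```bash
cat >> h.py <<'E'
C=np.array([.5244,.2217]); A=.098
def tw(x,y): c,s=np.cos(A),np.sin(A); return C+[c*x-s*y,s*x+c*y]
E
python3 - <<'E'
from h import *
for y,z in((-50,.11),(-50,.079),(25,.079),(35,.079)): go(*tw(0,y/1e3),z,np.pi+A)
E
```

```text
units [-0.762 -0.559  2.321] turn 0.026 rows>= 3.0 ee [0.4804 0.2007 0.2493] rot [ 3.1416 -0.     -3.0409] J6 0.1383599188721617 t 2.9
units [-0.762 -0.559  2.838] turn 0.026 rows>= 3.0 ee [0.4804 0.2007 0.2493] rot [ 3.1416 -0.     -3.0409] J6 0.1383599188721617 t 2.9
units [-0.766  0.691  2.838] turn 0.026 rows>= 3.0 ee [0.4804 0.2007 0.2493] rot [ 3.1416 -0.     -3.0409] J6 0.1383599188721617 t 2.9
units [-0.766  0.858  2.838] turn 0.026 rows>= 3.0 ee [0.4804 0.2007 0.2493] rot [ 3.1416 -0.     -3.0409] J6 0.1383599188721617 t 2.9
```

Call:
arm_command(
  steps="-0.76 -0.56 1 0;-0.76 -0.56 2 0;-0.76 -0.56 2.6 0;-0.76 -0.56 2.84 0;-0.76 -0.56 2.84 0;-0.76 -0.4 2.84 0;-0.76 -0.2 2.84 0;-0.76 0 2.84 0;-0.76 0.2 2.84 0;-0.76 0.4 2.84 0;-0.76 0.6 2.84 0;-0.76 0.7 2.84 0",
)

```text
clock: 4.4
ee_pos: [0.5216, 0.2478, 0.0788]
eef_rot: [-3.142, -0.0, -3.041]
ft_force: [1.2, -3.0, 1.5]
width: 0.0
grasp_force: 1.1
```

Call:
arm_command(
  steps="0 0.04 0 0;0 0.08 0 0;0 0.08 0 0",
)

```text
clock: 4.78
ee_pos: [0.5211, 0.2518, 0.0788]
eef_rot: [3.141, -0.0, -3.041]
ft_force: [0.3, 0.6, 0.6]
width: -0.0001
grasp_force: 0.0
```

Call:
arm_command(
  steps="0 0.05 0 0;0 0.1 0 0;0 0.1 0 0",
)

```text
clock: 5.15
ee_pos: [0.5205, 0.258, 0.0788]
eef_rot: [3.141, -0.0, -3.041]
ft_force: [0.4, -0.5, 0.2]
width: -0.0
grasp_force: 0.1
```

Call:
arm_command(
  steps="0 0.05 0 0;0 0.1 0 0;0 0.1 0 0",
)

```text
clock: 5.52
ee_pos: [0.5203, 0.2593, 0.0787]
eef_rot: [-3.132, -0.0, -3.044]
ft_force: [4.1, -35.0, 3.7]
width: 0.0001
grasp_force: 17.6
```

Run:
```python
from h import *
go(.56,.187,.15,np.pi+A)
```

```text
units [-0.54  -1.276 -1.176] turn -0.002 rows>= 2.0 ee [0.5203 0.2593 0.0787] rot [-3.1318 -0.0002 -3.0438] J6 0.22918116195867005 t 5.525
```

Call:
arm_command(
  steps="0 -0.15 0 0;0 -0.4 0 0;-0.2 -0.7 -0.6 0;-0.54 -1.28 -1.18 0;-0.54 -1.28 -1.18 0;-0.54 -1.28 -1.18 0;-0.54 -1.28 -1.18 0",
)

```text
clock: 6.4
ee_pos: [0.5589, 0.191, 0.1487]
eef_rot: [3.142, -0.002, -3.04]
ft_force: [-0.1, -1.0, 0.4]
width: 0.0001
grasp_force: 0.0
```

Run:
```python
from h import *
p=shot('wrist','w2.png'); P=cloud(p); np.savez('w2.npz',P=P,c=p['color'])
print(r.read_state()['ee_pos'])
M=(abs(P[...,0]-.52)<.13)&(abs(P[...,1]-.2)<.13)
for lo,hi in((.040,.05),(.052,.064),(.0685,.075),(.085,.1)):
    m=M&(P[...,2]>lo)&(P[...,2]<hi); Q=P[m][:,:2].astype(np.float32)
    print(lo,m.sum(),cv2.minAreaRect(Q) if len(Q)>10 else '', np.median(P[m][:,2]) if len(Q) else '')
for n in ['slot','index','screw','tab']:
    for d in r.find_in(p,n)[:2]: print(n,np.round(d['at']),round(d['conf'],2),w(p,*d['at']))
print('exp screw px',px(p,[[*tw(0,-.035),.06],[*tw(.0385,-.035),.051]]))
cv2.imwrite('pics/w2c.png',cv2.resize(p['color'][100:320,200:500,::-1],None,fx=2.5,fy=2.5))
```

```text
[0.559  0.191  0.1488]
0.04 9227 ((0.5243712067604065, 0.22132232785224915), (0.1085449755191803, 0.14965099096298218), 5.836897373199463) 0.04643178592220068
0.052 3510 ((0.5254212021827698, 0.2218376100063324), (0.09067202359437943, 0.13521036505699158), 5.470039367675781) 0.06100318907596398
0.0685 13606 ((0.5247506499290466, 0.22175727784633636), (0.1045619323849678, 0.13470028340816498), 5.786986351013184) 0.0715203844564059
0.085 1218 ((0.5194734334945679, 0.27409783005714417), (0.04960325360298157, 0.006746858824044466), 4.913023471832275) 0.0939179654252908
slot [319. 196.] 0.68 [0.5287 0.1865 0.0529]
index [368. 192.] 0.67 [0.5192 0.2184 0.0717]
screw [321. 196.] 0.82 [0.5285 0.1877 0.0534]
tab [412. 196.] 0.72 [0.5187 0.2487 0.0714]
exp screw px [[319.5587 197.1224]
 [319.4863 244.7757]]
```

View pics/w2c.png

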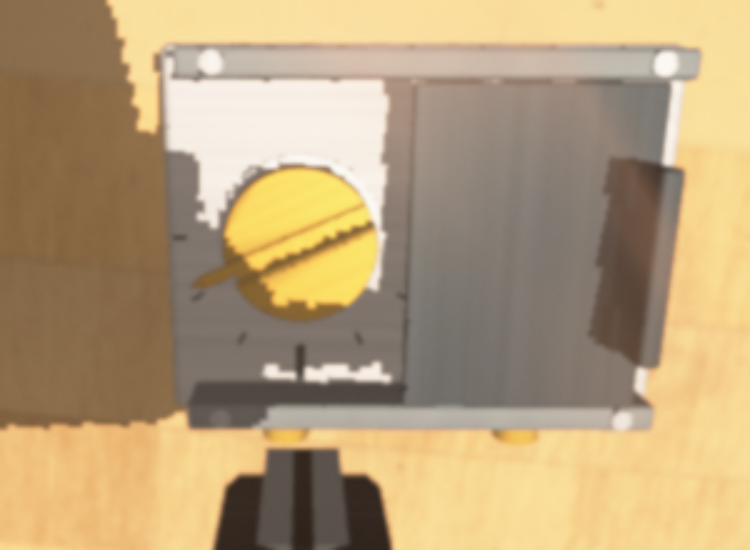

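The shutter is fully open (tab at y≈53 mm). The screw is visible at crop (300,243), its pointer reaches left to (195,283), and the index rib is at (300,362). Next I measure the slot angle from depth.

Run:
```python
from h import *
P=np.load('w2.npz')['P']; S=tw(0,-.035)
D=P[...,:2]-S; rr=np.hypot(D[...,0],D[...,1])
m=(rr<.019)&(P[...,2]<.058)&(P[...,2]>.04); Q=D[m]; print(m.sum(),np.percentile(P[rr<.02][:,2],[2,10,30,50,90]))
v=np.linalg.svd(Q-Q.mean(0))[2][0]; print('slot ang (world mod pi)',np.arctan2(v[1],v[0])%np.pi,'mean',Q.mean(0), 'widths',np.ptp((Q-Q.mean(0))@[-v[1],v[0]]))
d=rr<.0225; d&=(P[...,2]>.0595)&(P[...,2]<.064); print('disc c',cv2.minEnclosingCircle(P[d][:,:2].astype(np.float32)),S)
m=(rr>.025)&(rr<.038)&(P[...,2]>.052)&(P[...,2]<.066)&(D[...,0]>-.01)&(D[...,1]<.01)
print(m.sum()); a=np.arctan2(D[m][:,1],D[m][:,0]); print('pointer',np.histogram(a,bins=12), np.median(P[m][:,2]))
# go view the tool stand
go(.50,-.21,.20,np.pi)
```

```text
425 [0.0533 0.0616 0.223  0.2347 0.2495]
slot ang (world mod pi) 2.083722477627977 mean [0.0012 0.0008] widths 0.006220751555332551
disc c ((0.5282987952232361, 0.18696637451648712), 0.022088799625635147) [0.5278 0.1869]
52
pointer (array([32,  5,  0,  0,  0,  0,  0,  0,  0,  0,  0, 15]), array([-1.1092, -1.0058, -0.9024, -0.799 , -0.6956, -0.5922, -0.4888,
       -0.3854, -0.282 , -0.1787, -0.0753,  0.0281,  0.1315])) 0.052589839696931304
units [ 1.663 -6.546 -0.843] turn 0.965 rows>= 7.0 ee [0.5596 0.1908 0.1494] rot [-3.1416 -0.0005 -3.0405] J6 0.08973610079359325 t 6.65
```

Run:
```python
from h import *
go(.535,-.215,.25,np.pi)
```

```text
units [ 1.091 -6.688 -1.676] turn 0.965 rows>= 7.0 ee [0.5596 0.1908 0.1494] rot [-3.1416 -0.0005 -3.0405] J6 0.08973610079359325 t 6.65
```

Call:
arm_command(
  steps="0 -0.3 -0.9 0;1.09 -6.7 -1.68 1;1.09 -6.7 -1.68 1;1.09 -6.7 -1.68 1;1.09 -6.7 -1.68 1;1.09 -6.7 -1.68 1;1.09 -6.7 -1.68 1;1.09 -6.7 -1.68 1;1.09 -6.7 -1.68 1;1.09 -6.7 -1.68 1;1.09 -6.7 -1.68 1;1.09 -6.7 -1.68 1",
  grip=60,
)

```text
clock: 8.15
ee_pos: [0.5354, -0.2151, 0.2505]
eef_rot: [3.142, 0.0, 3.139]
ft_force: [0.6, 0.0, -0.1]
width: 0.0511
grasp_force: 0.0
```

Run:
```python
from h import *
p=shot('wrist','w3.png'); P=cloud(p)
s=r.read_state(); print(s['ee_pos'],s['eef_rot'],s['width'],s['clock'])
for n in ['tuning_tool','well']:
    for d in r.find_in(p,n)[:3]: print(n,np.round(d['at']),round(d['conf'],2),w(p,*d['at']))
M=(abs(P[...,0]-.534)<.07)&(abs(P[...,1]+.21)<.07)
for lo,hi in((.05,.058),(.0585,.066),(.12,.145)):
    m=M&(P[...,2]>lo)&(P[...,2]<hi); Q=P[m][:,:2].astype(np.float32)
    print(lo,m.sum(),cv2.minAreaRect(Q) if len(Q)>10 else '', np.median(P[m][:,2]) if len(Q) else '')
    if hi<.07 and lo>.058: print(cv2.minEnclosingCircle(Q))
```

```text
[ 0.5353 -0.2154  0.2505] [-3.1416  0.0001  3.1384] 0.05134724459611289 8.2
tuning_tool [322. 218.] 0.75 [ 0.5287 -0.2146  0.1234]
tuning_tool [296.  74.] 0.71 [ 0.4262 -0.23    0.1717]
tuning_tool [330. 320.] 0.64 [ 0.6503 -0.2063  0.0841]
well [320. 194.] 0.92 [ 0.5191 -0.2161  0.0621]
0.05 2971 ((0.5414465665817261, -0.21245650947093964), (0.0805126503109932, 0.0800832211971283), 18.69215202331543) 0.057250762121615346
0.0585 1210 ((0.5410194993019104, -0.21228468418121338), (0.07949154078960419, 0.07934654504060745), 18.916034698486328) 0.0621760998085973
((0.5407952666282654, -0.21330204606056213), 0.05358583852648735)
0.12 694 ((0.5411495566368103, -0.21248410642147064), (0.02064773254096508, 0.020866036415100098), 48.811370849609375) 0.13503498764413113
```

View pics/w3.png

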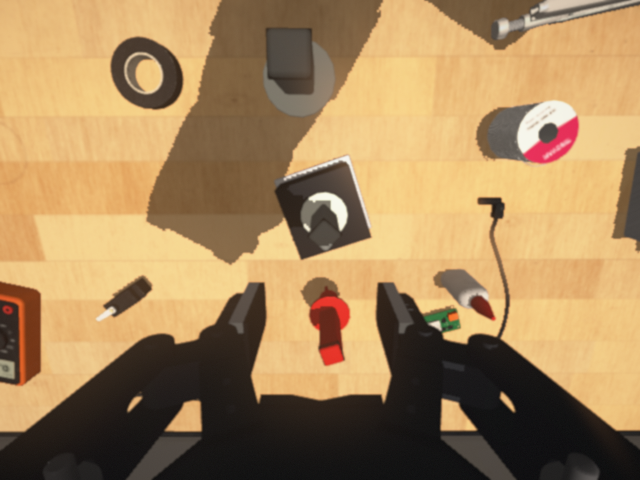

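The stand is at (322,210) with the tool upright in it. The tool's handle is rotated about 49° (mod 90) at (.5412,-.2125), and the big grey one at (290,55) and red one at (330,320) are clear. Now the grasp.

Run:
```python
from h import *
go(.5412,-.2125,.073,np.radians(138.8))
```

```text
units [-0.098  0.053  2.959] turn 6.832 rows>= 4.0 ee [ 0.5353 -0.2157  0.2505] rot [-3.1416  0.0001  3.138 ] J6 -0.5205390760744348 t 8.3
```

Call:
arm_command(
  steps="-0.1 0.05 0.5 6.83;-0.1 0.05 1 6.83;-0.1 0.05 1.2 6.83;-0.1 0.05 1.2 6.83;-0.1 0.05 1.2 6.83;-0.1 0.05 1.2 6.83;-0.1 0.05 2 6.83;-0.1 0.05 2.6 6.83;-0.1 0.05 2.96 6.83;-0.1 0.05 2.96 6.83;-0.1 0.05 2.96 6.83",
)

```text
clock: 9.68
ee_pos: [0.5418, -0.2133, 0.0739]
eef_rot: [3.141, 0.001, 2.423]
ft_force: [0.1, -0.2, -0.7]
width: 0.051
grasp_force: 0.0
```

Call:
arm_command(
  steps="0 0 0 0;0 0 0 0;0 0 0 0;0 0 0 0;0 0 0 0;0 0 0 0",
  grip=0,
  squeeze=60,
)

```text
clock: 10.42
ee_pos: [0.5416, -0.2133, 0.0738]
eef_rot: [3.141, 0.001, 2.422]
ft_force: [-1.0, 0.2, 5.7]
width: 0.0191
grasp_force: 58.7
```

Call:
arm_command(
  steps="0 0 -0.3 0;0 0 -0.8 0;0 0 -1.5 0;0 0 -2.1 0;0 0 -2.1 0;0 0 -2.1 0",
)

```text
clock: 11.18
ee_pos: [0.541, -0.2129, 0.1984]
eef_rot: [-3.142, -0.0, 2.422]
ft_force: [0.2, 0.3, -0.1]
width: 0.0193
grasp_force: 58.5
```

Run:
```python
from h import *
p=shot('scene'); s=r.read_state(); e=s['ee_pos']; print(e,s['width'],s['ft_force'])
b=e-[0,0,.068]; u,v=px(p,[b])[0].astype(int); print(u,v,'cam',-cam(p)[0].T@cam(p)[1])
cv2.imwrite('pics/s4.png',cv2.resize(p['color'][v-70:v+40,u-70:u+70,::-1],None,fx=5,fy=5,interpolation=cv2.INTER_NEAREST))
P=cloud(p); D=P-b; m=(np.hypot(D[...,0],D[...,1])<.03)
for lo,hi in((-.004,.002),(.002,.006),(.006,.01),(.015,.03)):
    k=m&(D[...,2]>lo)&(D[...,2]<hi); Q=D[k]; 
    if len(Q): print(lo,len(Q),np.ptp(Q[:,:2]@[[np.cos(2.422),np.cos(.851)],[np.sin(2.422),np.sin(.851)]],axis=0),Q.mean(0))
```

```text
[ 0.5408 -0.2128  0.198 ] 0.019035221814725983 [-0.2436 -0.1701 -1.2157]
382 246 cam [ 0.0719 -0.5289  0.8688]
-0.004 1 [0. 0.] [-0.0093 -0.0059 -0.0001]
0.002 1 [0. 0.] [-0.0058  0.0001  0.0035]
0.006 3 [0.0018 0.0026] [-0.0108 -0.0072  0.0068]
0.015 72 [0.0227 0.0164] [-0.0075 -0.0024  0.0209]
```

View pics/s4.png

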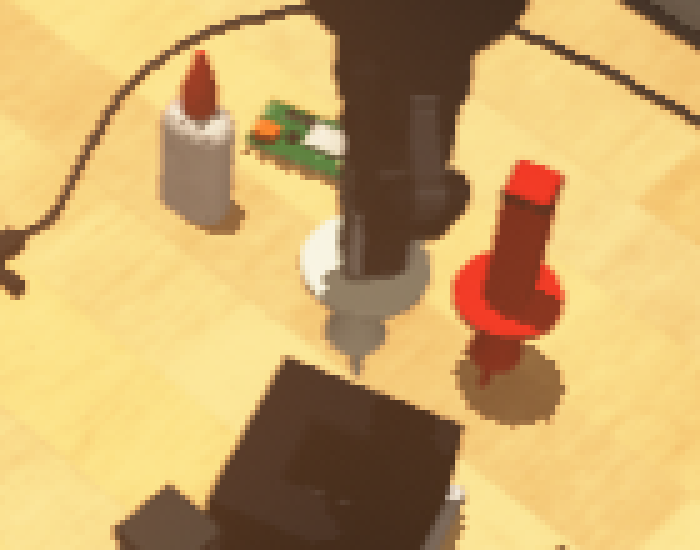

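The blade is seen edge-on at crop (357,360). So it lies at about 49° in the world, along the gripper's y axis. Next I carry it to the screw.

Run:
```python
from h import *
go(.5288,.1874,.198,3.654)
```

```text
units [4.546 4.886 0.004] turn -11.763 rows>= 7.0 ee [ 0.5408 -0.2128  0.198 ] rot [-3.1413 -0.0013  2.4222] J6 0.2042552951510967 t 11.225
```

Call:
arm_command(
  steps="0.5 0.54 0 -1.3;1.05 1.12 0 -2.7;1.6 1.72 0 -4.2;2.15 2.3 0 -5.6;2.7 2.9 0 -7;3.25 3.5 0 -8.4;3.8 4.1 0 -9.8;4.3 4.6 0 -11.2;4.55 4.89 0 -11.77;4.55 4.89 0 -11.77;4.55 4.89 0 -11.77;4.55 4.89 0 -11.77",
)

```text
clock: 12.72
ee_pos: [0.5292, 0.1866, 0.1987]
eef_rot: [3.142, -0.0, -2.63]
ft_force: [0.7, -0.4, -0.9]
width: 0.0192
grasp_force: 58.6
```

Run:
```python
from h import *
go(.5288,.1874,.136,3.654)
p=shot('wrist'); P=cloud(p); s=r.read_state(); e=s['ee_pos']; print(s['width'])
D=P-e; m=(np.hypot(D[...,0],D[...,1])<.035)&(D[...,2]<.0)&(D[...,2]>-.03)
Q=P[m]; print(len(Q)); 
if len(Q)>20: print(Q.mean(0),np.percentile(Q[:,2],[5,50,95]),cv2.minEnclosingCircle(Q[:,:2].astype(np.float32)))
cv2.imwrite('pics/w5.png',p['color'][:,:,::-1])
```

```text
units [-0.001  0.014  1.044] turn -0.009 rows>= 2.0 ee [0.5292 0.1866 0.1987] rot [ 3.1416 -0.0005 -2.6302] J6 -0.31752836126672085 t 12.725
0.01957985726653015
3014
[0.5175 0.18   0.1879] [0.186  0.1874 0.1943] ((0.527897298336029, 0.18579883873462677), 0.023937933146953583)
```

View pics/w5.png

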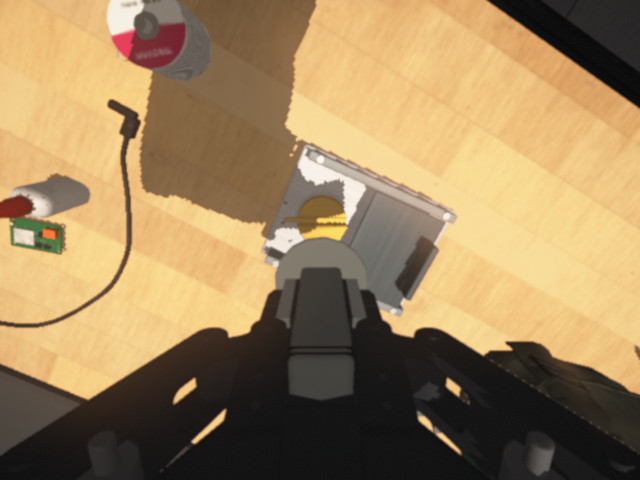

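The flange is visible at (322,270), centred on (.5279,.1858). The slot at (315,221) is parallel to the blade. I shift 1 mm and insert.

Run:
```python
from h import *
go(.5296,.1878,.140,3.654); go(.5296,.1878,.122,3.654)
```

```text
units [-0.015  0.013  0.979] turn -0.008 rows>= 1.0 ee [0.5292 0.1867 0.1988] rot [-3.1416 -0.0003 -2.63  ] J6 -0.3175952104851948 t 12.775
units [-0.015  0.013  1.279] turn -0.008 rows>= 2.0 ee [0.5292 0.1867 0.1988] rot [-3.1416 -0.0003 -2.63  ] J6 -0.3175952104851948 t 12.775
```

Call:
arm_command(
  steps="-0.015 0.015 0.4 0;-0.015 0.015 0.8 0;-0.015 0.015 0.95 0;-0.015 0.015 1.05 0;-0.015 0.015 1.12 0;-0.015 0.015 1.16 0;-0.015 0.015 1.2 0;-0.015 0.015 1.2 0",
)

```text
clock: 13.78
ee_pos: [0.5295, 0.1888, 0.1269]
eef_rot: [-3.142, 0.0, -2.628]
ft_force: [0.1, 1.1, -0.6]
width: 0.0195
grasp_force: 58.6
```

Call:
arm_command(
  steps="0.005 -0.01 0.03 0;0.005 -0.01 0.06 0;0.005 -0.01 0.06 0",
)

```text
clock: 14.15
ee_pos: [0.5295, 0.1881, 0.1231]
eef_rot: [3.142, -0.0, -2.628]
ft_force: [-0.3, 0.5, -0.4]
width: 0.019
grasp_force: 58.6
```

Call:
arm_command(
  steps="0 0 0.03 0;0 0 0.05 0;0 0 0.05 0",
)

```text
clock: 14.52
ee_pos: [0.5295, 0.1881, 0.1202]
eef_rot: [3.142, -0.0, -2.628]
ft_force: [0.0, 0.2, -1.1]
width: 0.0195
grasp_force: 58.6
```

Call:
arm_command(
  steps="0.001 0.002 0 -1;0.003 0.004 0 -2;0.004 0.006 0 -3;0.005 0.008 0 -4;0.006 0.01 0 -5;0.008 0.013 0 -6;0.009 0.015 0 -7;0.01 0.017 0 -8;0.012 0.019 0 -9;0.013 0.021 0 -10;0.014 0.023 0 -11;0.014 0.023 0 -11",
)

```text
clock: 16.02
ee_pos: [0.5282, 0.1886, 0.1203]
eef_rot: [-3.141, -0.001, -1.477]
ft_force: [0.1, -2.1, -0.6]
width: 0.0192
grasp_force: 58.6
```

Run:
```python
from h import *
s=r.read_state(); print(s['ee_pos'],s['eef_rot'],s['ft_force'],s['moment'],s['width'])
p=shot('wrist'); P=cloud(p); S=np.array([.5281,.187]); D=P[...,:2]-S; rr=np.hypot(D[...,0],D[...,1])
q=px(p,[[*S,.06]])[0]; print(q)
m=(rr>.0245)&(rr<.050)&(P[...,2]>.0505)&(P[...,2]<.064); a=np.arctan2(D[m][:,1],D[m][:,0])
print(m.sum(),np.histogram(a,bins=30))
u,v=q.astype(int); u=min(max(u,140),500); v=min(max(v,100),370)
cv2.imwrite('pics/w6.png',cv2.resize(p['color'][v-100:v+110,u-140:u+140,::-1],None,fx=2.8,fy=2.8))
```

```text
[0.5282 0.1886 0.1203] [-3.1415 -0.0006 -1.4773] [ 0.0866 -2.0921 -0.5766] [-0.65   -0.1441 -0.0278] 0.01918436083072148
[320.8398 250.1417]
725 (array([ 58,  66,  50,   0,   0,   0,   0,   0,   0,   0,   0,   0,   0,
        51, 141, 157,  58,  34,   0,   0,   0,   0,   0,   0,   0,   0,
         0,   0,  48,  62]), array([-3.1321, -2.923 , -2.7139, -2.5048, -2.2956, -2.0865, -1.8774,
       -1.6683, -1.4592, -1.2501, -1.041 , -0.8319, -0.6228, -0.4137,
       -0.2046,  0.0045,  0.2136,  0.4227,  0.6318,  0.8409,  1.05  ,
        1.2591,  1.4682,  1.6773,  1.8865,  2.0956,  2.3047,  2.5138,
        2.7229,  2.932 ,  3.1411]))
```

View pics/w6.png

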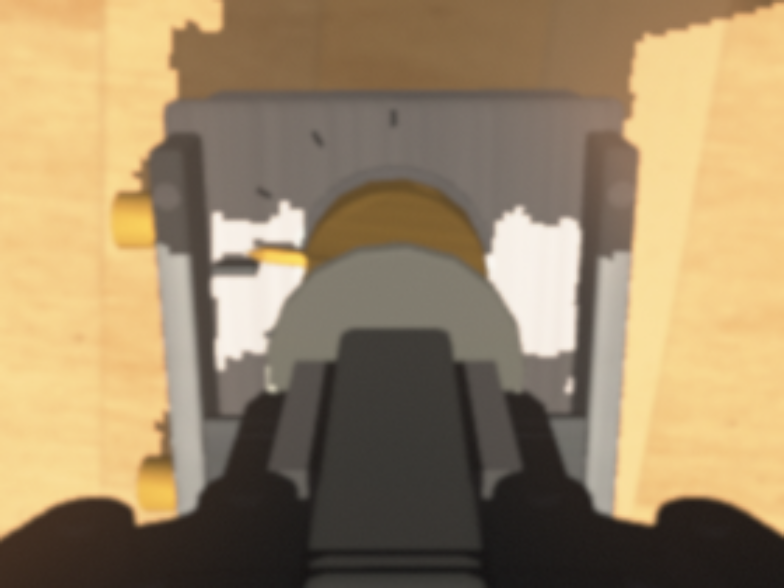

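```bash
cat > ang.py <<'E'
from h import *
def ang():
    p=shot('wrist'); P=cloud(p); S=np.array([.5281,.187]); D=P[...,:2]-S
    c,s=np.cos(A),np.sin(A); X=D@[c,s]; Y=D@[-s,c]; Z=P[...,2]
    m=(X>.020)&(X<.046)&(abs(Y)<.016)
    C_=p['color'].astype(int); br=(C_[...,0]-C_[...,2]>60)
    k=m&br&(X>.0225)&(Z>.049)
    for nm,k in (('ptr',k),('rib',m&~br&(C_[...,0]<110)&(X>.0335)&(Z>.049)&(abs(Y)<.01))):
        if k.sum()>3:
            f=np.polyfit(X[k],Y[k],1); print(nm,k.sum(),'z',np.percentile(Z[k],[5,50,95]),'X',X[k].min(),X[k].max(),'Ymean',Y[k].mean(),'Yrng',Y[k].min(),Y[k].max(),'slope',f[0],'ang',np.median(np.arctan2(Y[k],X[k])), 'Ymid',(Y[k].min()+Y[k].max())/2)
    return p
E
python3 - <<'E'
from ang import *
ang()
E
```

```text
ptr 335 z [0.0513 0.1732 0.2098] X 0.022598786941443 0.04594976785233504 Ymean -0.0034970408156227606 Yrng -0.011876103199914301 0.014242113316628991 slope 0.2411478550944643 ang -0.1758434796022279 Ymid 0.001183005058357345
rib 6737 z [0.1771 0.1962 0.2112] X 0.03350195296830595 0.045990780579650614 Ymean -0.0002468635528035367 Yrng -0.009997430463345376 0.009996953106679406 slope -0.4934454664050856 ang -0.04204292602235604 Ymid -2.386783329848957e-07
```

```bash
sed -i 's/m=(X>.020)/m=(Z<.066)\&(X>.020)/; s/(Z>.049)/(Z>.0485)/g' ang.py
python3 - <<'E'
from ang import *
ang()
E
```

```text
ptr 104 z [0.0507 0.052  0.0532] X 0.022539015923241482 0.035376491621028405 Ymean -0.0038136579251496472 Yrng -0.005828720160306793 -0.0015083150583335466 slope -0.11477257192699106 ang -0.13540271017905692 Ymid -0.00366851760932017
rib 200 z [0.0495 0.0557 0.0648] X 0.03355643433665681 0.04570040292740748 Ymean -0.00040191282750001137 Yrng -0.009764729259148898 0.009942367499664585 slope 0.14283494336762495 ang -0.03162954113982813 Ymid 8.881912025784314e-05
```

Call:
arm_command(
  steps="0 0 0 -0.4;0 0 0 -0.8;0 0 0 -1.1;0 0 0 -1.1",
)

```text
clock: 16.68
ee_pos: [0.5281, 0.1888, 0.1203]
eef_rot: [3.141, -0.0, -1.362]
ft_force: [0.3, -4.2, -0.7]
width: 0.0194
grasp_force: 58.6
```

```bash
sed -i 's/(abs(Y)<.01)/(abs(Y)<.006)\&(Z<.0545)/' ang.py
python3 - <<'E'
from ang import *
ang(); print(r.read_state()['eef_rot'],r.read_state()['clock'])
E
```

```text
ptr 96 z [0.0508 0.0523 0.0532] X 0.022818675018031098 0.03375613961914813 Ymean -0.0007873943454604092 Yrng -0.002754298446823894 0.001510609518810578 slope -0.02831231907339895 ang -0.027032293415182818 Ymid -0.0006218444640066579
rib 55 z [0.0492 0.0516 0.0537] X 0.034257144657901896 0.04558772341431816 Ymean -0.0009058018796780328 Yrng -0.005472855336553494 0.0058521029334526395 slope 0.14743690026488 ang -0.034212786974462915 Ymid 0.00018962379844957283
[ 3.1415 -0.0003 -1.3625] 16.725
```

Run:
```python
from h import *
f=np.load('w2.npz'); P,col=f['P'],f['c'].astype(int)
for S in ([.5281,.187],[.5283,.18697]):
    D=P[...,:2]-S; c,s=np.cos(A),np.sin(A); X=D@[c,s]; Y=D@[-s,c]; Z=P[...,2]
    k=(X>.034)&(X<.0435)&(abs(Y)<.006)&(Z>.0488)&(Z<.056)&(col.sum(2)<240)
    print(k.sum(),X[k].mean(),Y[k].mean(),Y[k].min(),Y[k].max(),Z[k].mean(),np.polyfit(X[k],Y[k],1)[0] if k.sum()>3 else '')
```

```text
23 0.03699691929724811 0.0001552464131470543 -0.0004795230382397179 0.00105350747259363 0.052263149988587866 -0.0380941659842073
21 0.03707798391236184 0.00022896300418429063 -0.0004245725090044159 0.0011029321698479819 0.05229740138183459 -0.07037582586246639
```

Call:
arm_command(
  steps="0 0 0 -0.15;0 0 0 -0.28;0 0 0 -0.28",
)

```text
clock: 17.1
ee_pos: [0.5281, 0.1888, 0.1203]
eef_rot: [3.142, -0.0, -1.332]
ft_force: [0.5, -3.8, -0.8]
width: 0.0194
grasp_force: 58.7
```

Run:
```python
from ang import *
p=ang(); print(r.read_state()['eef_rot'],r.read_state()['clock'])
u,v=px(p,[[*tw(.034,-.035),.052]])[0].astype(int); print(u,v)
cv2.imwrite('pics/w7.png',cv2.resize(p['color'][v-25:v+25,u-25:u+35,::-1],None,fx=10,fy=10,interpolation=cv2.INTER_NEAREST))
```

```text
ptr 96 z [0.0504 0.0521 0.0534] X 0.022583525892802544 0.03337380073817717 Ymean 1.9227932348919502e-05 Yrng -0.001647575489590406 0.002330958604455987 slope 0.006535916151053443 ang -0.005662117009299049 Ymid 0.00034169155743279055
rib 54 z [0.049  0.0514 0.054 ] X 0.03404100688263528 0.04563163753345557 Ymean -0.0014565559068531364 Yrng -0.005572348846647786 0.004486676482567282 slope 0.0014644161720245364 ang -0.03797068799064299 Ymid -0.0005428361820402519
[ 3.1414 -0.0001 -1.3322] 17.15
271 239
```

View pics/w7.png

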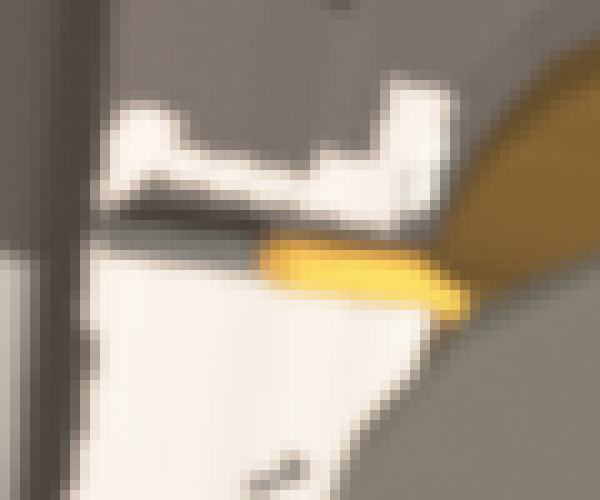

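Pointer (crop 265–460, y≈260–300) and rib (100–255, y≈245) are collinear; measured angle about 0. I'll relax the blade within its play, withdraw, and return to the stand.

Call:
arm_command(
  steps="0 0 0 0.4;0 0 0 0.6;0 0 -0.15 0.6;0 0 -0.35 0.6;0 0 -0.8 0.6;0 0 -1.4 0.6;0 0 -1.4 0.6;0 0 -1.4 0.6",
)

```text
clock: 18.15
ee_pos: [0.5281, 0.189, 0.2043]
eef_rot: [-3.141, 0.0, -1.395]
ft_force: [-0.8, 0.0, -0.3]
width: 0.0192
grasp_force: 58.7
```

Run:
```python
from h import *
go(.5422,-.2114,.204,3.993)
```

```text
units [6.611 0.938 0.003] turn 8.553 rows>= 7.0 ee [0.5281 0.189  0.2043] rot [-3.1415  0.0003 -1.3945] J6 -1.5488069037620433 t 18.15
```

Call:
arm_command(
  steps="-1 0 0 0;-1 0 0 0;-1 0 0 0",
)

```text
clock: 18.52
ee_pos: [0.5172, 0.2479, 0.2036]
eef_rot: [3.14, -0.0, -1.394]
ft_force: [0.4, -0.3, -0.8]
width: 0.0197
grasp_force: 58.7
```

Run:
```python
from ang import *
p=ang(); P=cloud(p); D=P[...,:2]-[.5281,.187]; rr=np.hypot(*np.moveaxis(D,-1,0))
m=(rr<.019)&(P[...,2]<.058)&(P[...,2]>.04); Q=D[m]; v=np.linalg.svd(Q-Q.mean(0))[2][0]
print(m.sum(),'slot ang rel', (np.arctan2(v[1],v[0])-A+np.pi/2)%np.pi-np.pi/2)
d=(rr<.024)&(P[...,2]>.0595)&(P[...,2]<.064); print('disc',cv2.minEnclosingCircle(P[d][:,:2].astype(np.float32)))
M=(abs(P[...,0]-.52)<.13)&(abs(P[...,1]-.2)<.13)
for lo,hi in((.0405,.05),(.085,.098)):
    Q=P[M&(P[...,2]>lo)&(P[...,2]<hi)][:,:2].astype(np.float32); print(cv2.minAreaRect(Q))
go(.5422,-.2114,.204,3.993)
```

```text
ptr 45 z [0.051  0.0525 0.0538] X 0.02257754209683463 0.033076783148669 Ymean 0.00028533611794587254 Yrng -0.001185122302715928 0.0017786428884860983 slope 0.02433522973350495 ang 0.00933205483233414 Ymid 0.0002967602928850851
rib 37 z [0.0505 0.0525 0.0539] X 0.03381334053193799 0.04568976062585609 Ymean -0.00015547119942326093 Yrng -0.005973310366863498 0.005579186514612482 slope -0.0014214180383548003 ang -0.005149426463804235 Ymid -0.000197061926125508
325 slot ang rel 0.016377061966925677
disc ((0.5286272168159485, 0.1870412975549698), 0.022020427510142326)
((0.5251418352127075, 0.22176975011825562), (0.1091487854719162, 0.14988481998443604), 5.582196235656738)
((0.5442479252815247, 0.274300754070282), (0.002013096120208502, 0.00036432198248803616), 40.43743896484375)
units [ 7.602  0.933 -0.002] turn 8.549 rows>= 8.0 ee [0.5175 0.2475 0.2037] rot [ 3.1406 -0.0003 -1.3949] J6 -1.4426189167701902 t 18.575
```

Call:
arm_command(
  steps="0.95 0.12 0 1.07;1.9 0.23 0 2.14;2.85 0.35 0 3.2;3.8 0.47 0 4.28;4.75 0.58 0 5.34;5.7 0.7 0 6.4;6.6 0.81 0 7.5;7.3 0.9 0 8.3;7.6 0.93 0 8.55;7.6 0.93 0 8.55;7.6 0.93 0 8.55",
)

```text
clock: 19.95
ee_pos: [0.5423, -0.21, 0.2043]
eef_rot: [3.141, 0.0, -2.289]
ft_force: [0.2, -0.1, -1.0]
width: 0.02
grasp_force: 58.8
```

Run:
```python
from h import *
p=shot('wrist'); P=cloud(p); s=r.read_state(); e=s['ee_pos']
D=P-e; m=(np.hypot(D[...,0],D[...,1])<.035)&(D[...,2]<.0)&(D[...,2]>-.03); Q=P[m]
print('flange',cv2.minEnclosingCircle(Q[:,:2].astype(np.float32)))
M=(abs(P[...,0]-.54)<.07)&(abs(P[...,1]+.21)<.07)&(P[...,2]>.052)&(P[...,2]<.06)
print('stand',cv2.minAreaRect(P[M][:,:2].astype(np.float32)))
go(.5422,-.2114,.0745,3.993)
```

```text
flange ((0.5411187410354614, -0.2110539823770523), 0.02398516982793808)
stand ((0.5415160059928894, -0.21230044960975647), (0.08038398623466492, 0.08022231608629227), 18.7020206451416)
units [ 0.024 -0.016  2.165] turn 0.015 rows>= 3.0 ee [ 0.5424 -0.2097  0.2044] rot [ 3.1414  0.0001 -2.2886] J6 -1.3621135987426751 t 20.0
```

Call:
arm_command(
  steps="0.01 -0.02 0.4 0;0.01 -0.02 0.9 0;0.01 -0.02 1.3 0;0.01 -0.02 1.6 0;0.01 -0.02 1.9 0;0.01 -0.02 2.05 0;0.01 -0.02 2.12 0;0.01 -0.02 2.14 0;0.01 -0.02 2.14 0",
)

```text
clock: 21.12
ee_pos: [0.5433, -0.2121, 0.0763]
eef_rot: [-3.141, 0.0, -2.29]
ft_force: [0.8, 0.7, -0.5]
width: 0.0193
grasp_force: 58.8
```

Call:
arm_command(
  steps="0 0 0.02 0;0 0 0.035 0;0 0 0.035 0",
)

```text
clock: 21.5
ee_pos: [0.5431, -0.2121, 0.0738]
eef_rot: [-3.141, 0.0, -2.29]
ft_force: [-0.0, -0.1, 0.8]
width: 0.0197
grasp_force: 59.1
```

Seated. Release and retreat upward.

Call:
arm_command(
  steps="0 0 0 0;0 0 0 0;0 0 0 0;0 0 0 0;0 0 0 0;0 0 0 0",
  grip=60,
)

```text
clock: 22.25
ee_pos: [0.5431, -0.212, 0.0738]
eef_rot: [-3.142, 0.0, -2.29]
ft_force: [0.7, -0.4, 0.2]
width: 0.0511
grasp_force: 0.0
```

Call:
arm_command(
  steps="0 0 -0.3 0;0 0 -0.8 0;0 0 -1.6 0;0 0 -2.4 0;0 0 -3 0;0 0 -3 0;0 0 -3 0;0 0 -3 0",
)

```text
clock: 23.25
ee_pos: [0.5427, -0.2118, 0.2526]
eef_rot: [3.14, -0.0, -2.29]
ft_force: [-0.4, -0.7, 0.2]
width: 0.0511
grasp_force: 0.0
```

Run:
```python
from h import *
s=r.read_state(); print(s['ee_pos'],s['width'],s['clock'])
p=shot('wrist'); P=cloud(p); M=(abs(P[...,0]-.541)<.06)&(abs(P[...,1]+.212)<.06)
for lo,hi in((.052,.059),(.0605,.066),(.12,.145)):
    Q=P[M&(P[...,2]>lo)&(P[...,2]<hi)]; print(lo,len(Q),cv2.minAreaRect(Q[:,:2].astype(np.float32)),np.median(Q[:,2]))
t=shot('top')
for n in ['solder_reel','glue_bottle','tape_roll']:
    for d in r.find_in(t,n)[:1]: print(n,np.round(d['at']),round(d['conf'],2),w(t,*d['at']))
q=shot('scene'); cv2.imwrite('pics/s8.png',q['color'][:,:,::-1])
```

```text
[ 0.5427 -0.2118  0.2526] 0.05114445610676772 23.25
0.052 3899 ((0.5415710806846619, -0.21230149269104004), (0.08042801916599274, 0.08019864559173584), 18.65702247619629) 0.05744013943438137
0.0605 945 ((0.5410388112068176, -0.2152155339717865), (0.04212199151515961, 0.046349745243787766), 50.00749206542969) 0.062421334511673865
0.12 677 ((0.5423107147216797, -0.213211789727211), (0.020320482552051544, 0.020625373348593712), 49.35862731933594) 0.13509711380164383
solder_reel [195. 239.] 0.54 [0.5245 0.2471 0.0692]
glue_bottle [304. 199.] 0.54 [ 0.6348 -0.0394  0.0791]
tape_roll [438. 298.] 0.6 [ 0.3837 -0.398   0.0185]
```

View pics/s8.png

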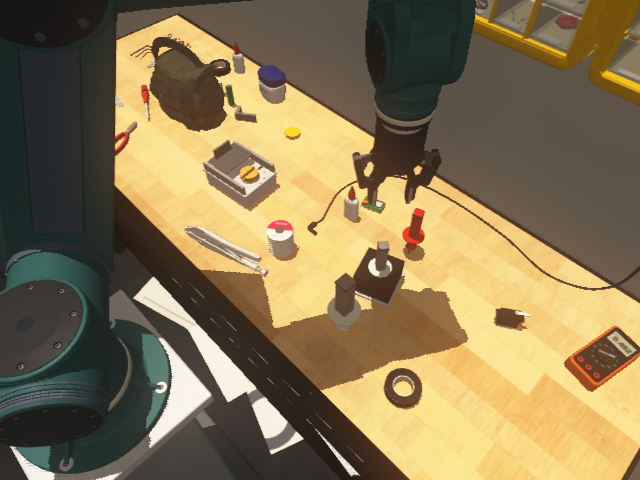

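The scene view shows the tool upright in its stand (380,262), the shutter open with the screw visible (250,173), and the reel, bottle and tape where they were. Handing in.

```bash
python3 -c "
from station import r; print(r.hand_in())"
```

```text
the job is handed in; nothing more can be done
None
```

Job handed in at about 23 s: the shutter is fully open, the screw pointer measured about 0.01 rad from the index rib, the tool is back upright in its stand, and the reel, bottle and tape were not disturbed.

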